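Build up the rice steamer and cover it

ROBOT

A 7-joint arm with a two-finger parallel gripper is mounted at the origin on the work surface. World frame = base frame: x ahead of the robot, y to its left, z up, the work surface at z = 0. Lengths are in m, angles in degrees, forces in N, time in s.
With the tool pointing down it reaches from about 0.35 to 0.9 m from the base axis. Payload 7.2 kg.
Tool frame: the origin (TCP) lies midway between the tips of the shut fingers; the grasp point (between the pads) lies 19 mm behind it; z points along the fingers, y is the line along which they close (so a half turn about z gives the same grasp; the last joint's range is limited). The gripper opens to 85 mm and grips with 20 to 120 N. Pads are 22 mm wide; open, the fingers measure 114 mm over their backs; the gripper's body (76 mm by 85 mm) begins 54 mm behind the grasp point. The pads swing forward as they close: fully open they stand 13 mm farther back than shut.
Start: joints at [-75.47, 23.554, -0.728, 91.456, 0.321, 64.991, -4.71], TCP at [0.198, 0.593, 0.231] pointing down, gripper open.
Joint ranges: [-169.25, 169.25], [-16.82, 113.86], [-84.01, 82.57], [7.8, 145.47], [-59.2, 239.2], [7.22, 106.19], [-163.78, 163.78]. Speed limits (degrees/s): [136.94, 136.94, 172.46, 172.46, 180, 180, 180].

INTERFACE

Orientations are given as a 3x3 rotation matrix whose columns are the frame's x, y, z axes.
In Python, from bench import arm gives the robot as it stands. The module is installed in compiled form; this text tells all that it offers.
- The arm moves only by the tool carry_out, never from a script. Its argument "increments" is a list of rows, each a list of 3 entries, a list of its own where there are three numbers: the shift along the tool's x, y, z in mm, then the turn about the tool's z in degrees, then the closure, from -1 (fully open) to 1 (shut). In form: [[[x, y, z], yaw, fingers], ...]. A call has 1 to 10 rows; each row is the pose to reach, as a shift and turn from the pose commanded when the call began, along the tool's axes at that moment; what a row does not reach only later rows make up. A row lasts 1/12 s, in which the tool goes at most 41.7 mm and 7.16 degrees, less where a joint would pass 70% of its speed; a pose out of reach is approached as far as the arm can. A call with a gripper value outside its range is refused whole. The fingers move at their own pace and stop on an object; the grip force is fixed at half the most. Time passes only in rows, so rows that repeat a pose let the fingers close. It gives the time, the measured TCP pose, the force, the opening and the grip force at its end, in the units of the state.
- arm.state(): the state, without advancing time (a new reading comes with each control period).
- arm.camera(name): name is "scene" or "top"; returns a dict with "pixels" (420x560x3 uint8, red, green, blue), "fovy" (degrees; the focal length in pixels is half the picture's height over the tangent of half this angle, whatever the lens; pixels are square), "cx", "cy" (the principal point, pixels), "dist_coeffs" ([k1, k2, p1, p2, k3] as OpenCV has them; the pictures are not rectified), "rvec" (rotation vector, rad) and "tvec" (3), from world to camera coordinates, as OpenCV has them. Camera axes: x right, y down, z forward; pixel columns grow to the right and rows downward; lengths in m; the calibration is good to about 2 mm. A picture is of the moment at which its call begins. There is no depth.
- arm.job_done(): hands the job in; it is judged then, once.
The state is a dict: "clock": time; "joint_pos": joint angles; "qd": joint speeds; "joint_efforts": joint torques, N m; "tool_pos": TCP position; "eef_rot": TCP orientation; "contact_force": force on the tool from outside, world axes, zero at the start; "torque": the same for the moment, N m; "gripper_width": opening from 0.0 (shut) to 1.0 (fully open); "finger_force": force on a finger pad.
Only numpy, scipy, OpenCV 4.12 (cv2) and the standard library are available. Lean on these libraries where they do the work, as an engineer would, in place of code of your own. Each camera call takes 0.05 s, during which the arm holds its last target. There are 200 camera calls.

TASK

Put the rice steamer together where its pot stands: set the perforated steaming tier on the pot and let go of it, then cover the tier with the large lid. Both must sit fully home and level on their rims, set down gently and not dropped, and the pot and the other things on the counter are to be left where they are.

Things in the scene. Friction and masses are not known exactly. Their poses are not given: they have to be found in the camera images.
- pot: Open round steel pot, outside diameter 162, height 80, walls 4 (mouth 154 across); two dark loop handles along its +y and -y reach 113 from the axis at height 58. Loose on the counter, about 1.5 kg. Origin: centre of underside, z up. The tier belongs on its rim. All sizes in mm.
- tier: Steel steaming tier, perforated floor; diameter 166, height 62, 0.35 kg. Origin: centre of underside, z up. Foot: tapered plug, 140 across at bottom, 146 at height 12, enters the pot's mouth; shoulder at height 12 rests on pot rim (seated: origin 68 above pot's). Floor at 17, mouth 154 across. Lift by the round upright post amid the floor, diameter 24, from height 17 to 47. Starts upright. In mm.
- lid: Large steel lid, slightly domed, diameter 170, 0.25 kg, upright on the cutting mat. Origin: centre of underside, z up. Tapered plug below (140 across at bottom, 146 at height 10) enters the tier's mouth; brim at height 10 rests on the tier's rim (seated: origin 52 above tier's). Black round knob in the middle, diameter 26, from height 22 (the dome) to 54. In mm.
- mat: White plastic cutting mat fixed to the counter, 190 mm (x) by 240 mm (y), 4 mm thick, origin at the centre of its underside. The large lid lies on it.
- small_lid: Bystander: a saucepan lid shaped like the large one but only 104 mm in diameter, knob to 54 mm height; it does not fit the steamer. Origin at the centre of its underside.
- bowl: Bystander: glass bowl 140 mm in diameter, 60 mm high. Origin at the centre of its underside.
- spoon_rest: Bystander: white ceramic spoon rest, a round dish 104 mm across, 18 mm high, with a flat tail reaching 115 mm from the dish's centre towards its -x. Origin at the centre of the dish's underside.
Things that resemble listed ones, but are neither listed nor needed, are in the scene too. What is shaped like the lid but red is not meant.

How it is judged:
By the outcome, as a careful person would: the job done as asked, in the order asked, and still so for the second after the job is handed in, with the robot touching nothing.
It also fails if it takes over 70 s, if anything falls off the work surface, if the arm or the gripper's body presses on something with over 40 N, if the wrist force passes 120 N, or if a joint passes its speed limit or range.

## Working session

There is one attempt and no reset: what is moved stays moved. The work goes in short steps, Python scripts to look and compute and a tool call to move; the robot and the scene stay as the last step left them, time stands still between calls to the robot, and variables do not carry over. Pictures are saved under pics/ and viewed, at most 10 in all, crops included, and the job is handed in when it is done.

Besides the shell and the picture viewer there is one more tool, called after ">>>" by a JSON object that holds its "api" and its "payload", one argument or row to a line. carry_out: Moves the arm, as the interface text tells. Its arguments: {"type":"object","properties":{"increments":{"type":"array"}},"required":["increments"]}

```bash
mkdir -p pics; python3 - <<'E'
from bench import arm
import cv2
for n in("scene","top"):
    c=arm.camera(n); cv2.imwrite(f"pics/{n}0.png",c["pixels"][:,:,::-1])
    print(n,{k:v for k,v in c.items() if k!="pixels"})
s=arm.state();print(s)
E
```

```text
scene {'fovy': 56.66210332386979, 'cx': 285.15463042288854, 'cy': 207.28916244157793, 'dist_coeffs': array([0.00688868, 0.        , 0.        , 0.        , 0.        ]), 'rvec': array([ 1.6845517 ,  1.52516027, -0.84530405]), 'tvec': array([-0.04922732, -0.25349302,  1.36621247])}
top {'fovy': 57.95503638212625, 'cx': 284.8086550840692, 'cy': 212.51193741890538, 'dist_coeffs': array([0.01306439, 0.        , 0.        , 0.        , 0.        ]), 'rvec': array([ 2.16261402, -2.2164028 ,  0.11709617]), 'tvec': array([0.00903392, 0.52761492, 0.93047169])}
{'clock': 0.1, 'joint_pos': array([-75.47277653,  23.59526016,  -0.72946569,  91.49905357,
         0.32003426,  64.98921165,  -4.71075955]), 'qd': array([-0.05411464, -0.13263188, -0.0206525 , -0.18711695,  0.01210201,
       -0.05191635,  0.02464594]), 'joint_efforts': array([ 3.08107432e-03, -6.01827121e+01,  6.84640221e-01, -3.00088835e+01,
        1.40544627e-02,  6.45801760e-03,  2.40421724e-05]), 'tool_pos': array([0.19752219, 0.59250505, 0.23054036]), 'eef_rot': array([[-9.48689786e-01,  3.16208081e-01, -3.73752123e-04],
       [ 3.16208292e-01,  9.48688796e-01, -1.37249867e-03],
       [-7.94207194e-05, -1.42025899e-03, -9.99998988e-01]]), 'contact_force': array([ 0.08258276,  0.07786404, -0.03429092]), 'torque': array([ 0.00993291,  0.01677519, -0.06097557]), 'finger_force': 0.0, 'gripper_width': 1.0017774963127888}
```

View pics/top0.png

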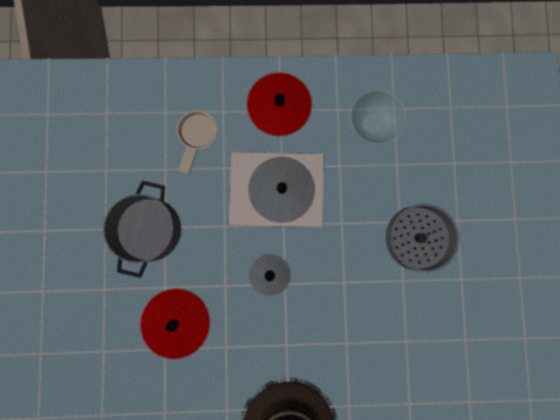

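View pics/scene0.png

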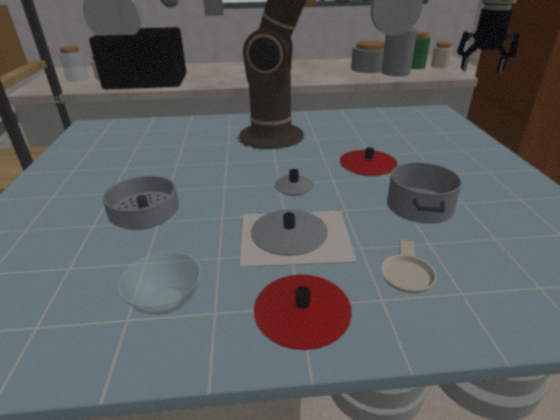

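The top view shows the pot at (142,228), the large lid on its mat at (282,189) with its knob at (282,187), and the tier at (422,237) with its post at (421,238). The scene view shows the same things and confirms they are upright. Next I'll measure.

```bash
cat >h.py <<'E'
import cv2, numpy as np
from bench import arm
def KD(c):
    h=c["pixels"].shape[0]; f=h/2/np.tan(np.radians(c["fovy"]/2))
    return np.array([[f,0,c["cx"]],[0,f,c["cy"]],[0,0,1]]),c["dist_coeffs"]
def cast(c,uv,z):
    K,D=KD(c); p=cv2.undistortPoints(np.array(uv,float).reshape(-1,1,2),K,D)[:,0]
    R=cv2.Rodrigues(c["rvec"])[0]; o=-R.T@c["tvec"]; d=np.c_[p,np.ones(len(p))]@R
    return (o+d*((z-o[2])/d[:,2])[:,None])[:,:2]
def proj(c,P):
    K,D=KD(c); return cv2.projectPoints(np.array(P,float).reshape(-1,1,3),c["rvec"],c["tvec"],K,D)[0][:,0]
def blobs(c,box,thr):
    u0,v0,u1,v1=box; g=c["pixels"].max(2)[v0:v1,u0:u1]
    n,_,st,ce=cv2.connectedComponentsWithStats((g<thr).astype(np.uint8))
    return [(st[i,4],ce[i]+[u0,v0],st[i,:4]+[u0,v0,0,0]) for i in range(1,n) if st[i,4]>8]
E
python3 - <<'E'
from h import *
t=arm.camera("top");s=arm.camera("scene")
print(proj(t,[[.198,.593,.231],[0,0,0],[.5,0,0]]),proj(s,[.198,.593,.231]))
o=lambda c:-cv2.Rodrigues(c["rvec"])[0].T@c["tvec"]
print(o(t),o(s))
for nm,c,box,z in [("lidknob",t,(270,175,295,200),.056),("lidknob",s,(275,205,305,235),.04),("post",t,(410,228,433,248),.047),("post",s,(132,190,155,212),.04),("pot",t,(95,172,190,285),.058)]:
    for thr in (35,45,60):
        for b in blobs(c,box,thr): print(nm,thr,b,cast(c,b[1],z)[0].round(4))
p=t["pixels"]
a=cv2.resize(p[170:290,90:200],None,fx=3.5,fy=4.5*3.5/4.5,interpolation=2)
b=cv2.resize(p[180:300,370:480],None,fx=3.5,fy=3.5,interpolation=2)
im=np.clip(np.hstack([a,b]).astype(float)*1.8,0,255).astype(np.uint8)
cv2.imwrite("pics/crop.png",im[:,:,::-1])
E
```

```text
[[-33.92435484 390.00645104]
 [288.50577559 428.43759225]
 [283.36143879 224.02496479]] [[479.65646968  75.67164277]]
[0.4483733  0.0191493  0.97099504] [ 1.2859731  -0.06447091  0.52472398]
lidknob 35 (np.int32(70), array([281.58571429, 187.38571429]), array([278, 183,   8,  10])) [0.5864 0.0032]
lidknob 45 (np.int32(86), array([281.58139535, 187.37209302]), array([277, 182,  10,  12])) [0.5864 0.0032]
lidknob 60 (np.int32(98), array([281.56122449, 187.39795918]), array([277, 182,  10,  12])) [0.5864 0.0032]
lidknob 35 (np.int32(90), array([288.52222222, 221.02222222]), array([285, 214,   9,  14])) [0.5904 0.0022]
lidknob 45 (np.int32(143), array([288.59440559, 220.6013986 ]), array([284, 213,  10,  16])) [0.5888 0.0025]
lidknob 60 (np.int32(170), array([288.74705882, 220.38823529]), array([283, 212,  12,  17])) [0.588 0.003]
post 35 (np.int32(44), array([419.29545455, 237.5       ]), array([415, 234,  11,   8])) [ 0.4565 -0.3309]
post 45 (np.int32(81), array([420.30864198, 237.4691358 ]), array([415, 234,  12,   8])) [ 0.4565 -0.3334]
post 60 (np.int32(114), array([420.80701754, 23
[... 1035 characters left out ...]
0.77419355, 267.77419355]), array([118, 260,  10,  14])) [0.403  0.3872]
pot 35 (np.int32(34), array([139.14705882, 271.05882353]), array([129, 263,  17,  13])) [0.3941 0.3443]
pot 45 (np.int32(419), array([167.42720764, 220.33412888]), array([137, 182,  44,  77])) [0.5125 0.2783]
pot 45 (np.int32(781), array([118.06658131, 227.17669654]), array([105, 197,  42,  64])) [0.499  0.3946]
pot 45 (np.int32(113), array([130.2920354 , 269.68141593]), array([118, 259,  28,  18])) [0.398 0.365]
pot 60 (np.int32(565), array([166.36814159, 219.93274336]), array([137, 181,  44,  79])) [0.5136 0.2808]
pot 60 (np.int32(1098), array([120.81785064, 232.7431694 ]), array([105, 195,  46,  82])) [0.4856 0.388 ]
```

View pics/crop.png

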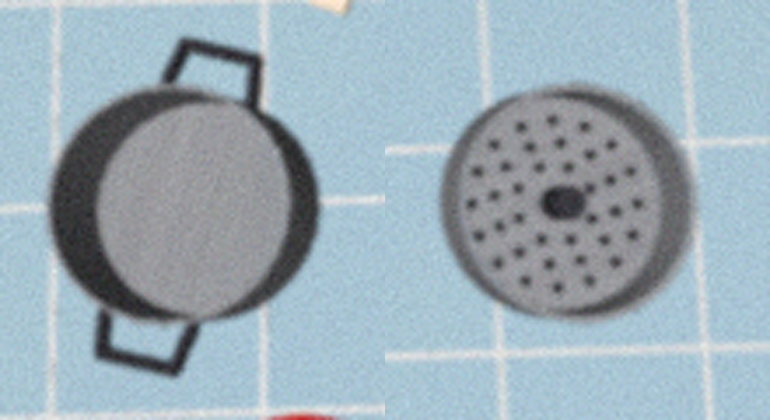

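The crop shows, in full-image pixels, the pot's handle corners averaging (141.8,229.4) and its rim centre at about (138.8,228). The tier's rim centre is about (423.1,237.6) and the top of its post about (422.2,237.5).

```bash
python3 - <<'E'
from h import *
t=arm.camera("top");s=arm.camera("scene")
for n,uv,z in [("pot h",(141.8,229.4),.058),("pot r",(138.8,228),.08),("tier r",(423.1,237.6),.062),("post",(422.2,237.5),.047)]: print(n,cast(t,uv,z)[0].round(4))
cs=[(90+x/3.5,170+y/3.5) for x,y in [(185,42),(262,62),(100,355),(178,372)]]
h=cast(t,cs,.058);d=(h[0]+h[1]-h[2]-h[3])/2;print("handle span",d,np.degrees(np.arctan2(d[1],d[0])))
# scene view: undersized checks, project candidate rims onto image and view
im=s["pixels"].copy();im2=t["pixels"].copy();a=np.linspace(0,2*np.pi,60)
for x,y,z,r in [(*cast(t,(138.8,228),.08)[0],.08,.081),(*cast(t,(423.1,237.6),.062)[0],.062,.083),(.588,.003,.014,.085)]:
    P=np.c_[x+r*np.cos(a),y+r*np.sin(a),0*a+z]
    for c,i in((s,im),(t,im2)):
        for u,v in proj(c,P).round().astype(int): i[v,u]=(255,255,0)
A=cv2.resize(im[140:270,90:490],None,fx=2,fy=2,interpolation=0);B=cv2.resize(im2[140:290,90:490],None,fx=2,fy=2,interpolation=0)
cv2.imwrite("pics/chk.png",np.vstack([A,B])[:,:,::-1])
E
```

```text
pot h [0.4923 0.3388]
pot r [0.4947 0.338 ]
tier r [ 0.4559 -0.3344]
post [ 0.4563 -0.338 ]
handle span [ 0.21072464 -0.0555238 ] -14.761347400922405
```

View pics/chk.png

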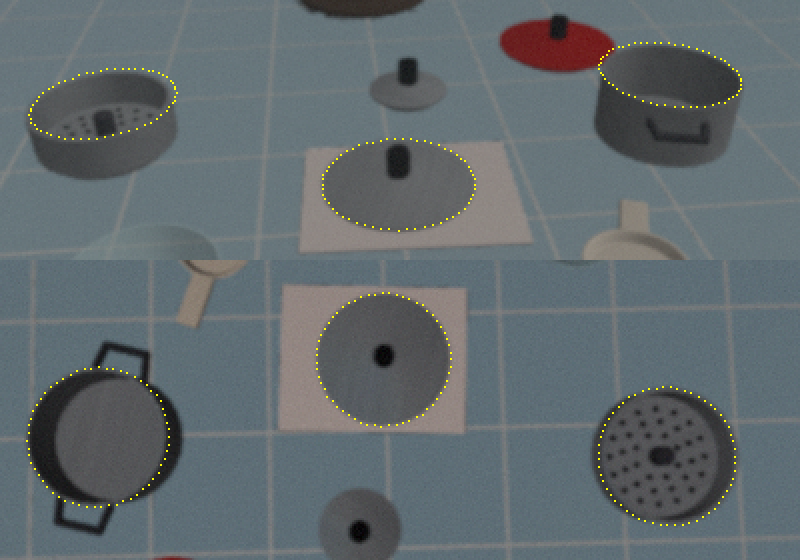

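>>> {"api": "carry_out", "payload": {
  "increments": [
    [[-35,-26,-6],-6,-1],
    [[-75,-57,-12],-12,-1],
    [[-120,-91,-20],-18.4,-1],
    [[-165,-125,-27],-18.4,-1],
    [[-210,-160,-34],-18.4,-1],
    [[-255,-194,-42],-18.4,-1],
    [[-300,-228,-49],-18.4,-1],
    [[-345,-262,-57],-18.4,-1],
    [[-390,-297,-64],-18.4,-1],
    [[-426,-324,-70],-18.4,-1]
  ]
}}

```text
clock: 1.13
tool_pos: [0.4313, 0.2497, 0.2859]
eef_rot: [[-1.0, 0.001, 0.001], [0.001, 1.0, 0.001], [-0.001, 0.001, -1.0]]
contact_force: [1.0, 0.4, 1.1]
gripper_width: 0.999
finger_force: 0.0
```

>>> {"api": "carry_out", "payload": {
  "increments": [
    [[0,-35,0],0,-1],
    [[0,-75,0],0,-1],
    [[0,-115,0],0,-1],
    [[0,-155,0],0,-1],
    [[0,-195,0],0,-1],
    [[0,-235,10],0,-1],
    [[0,-275,20],0,-1],
    [[0,-315,30],0,-1],
    [[0,-350,40],0,-1],
    [[0,-370,50],0,-1]
  ]
}}

```text
clock: 1.97
tool_pos: [0.4297, -0.1225, 0.2354]
eef_rot: [[-1.0, 0.004, 0.001], [0.004, 1.0, -0.001], [-0.001, -0.001, -1.0]]
contact_force: [0.5, 0.6, 0.1]
gripper_width: 1.0
finger_force: 0.0
```

>>> {"api": "carry_out", "payload": {
  "increments": [
    [[0,-35,0],0,-1],
    [[0,-75,0],0,-1],
    [[0,-115,0],0,-1],
    [[0,-150,0],0,-1],
    [[0,-170,0],0,-1],
    [[0,-170,0],0,-1],
    [[0,-170,0],0,-1],
    [[0,-170,0],0,-1]
  ]
}}

```text
clock: 2.63
tool_pos: [0.4303, -0.2874, 0.235]
eef_rot: [[-1.0, 0.0, -0.0], [0.0, 1.0, 0.001], [0.0, 0.001, -1.0]]
contact_force: [0.2, 0.1, -0.3]
gripper_width: 1.002
finger_force: 0.0
```

>>> {"api": "carry_out", "payload": {
  "increments": [
    [[-26,-49,40],0,-1],
    [[-26,-49,75],0,-1],
    [[-26,-49,105],0,-1],
    [[-26,-49,125],0,-1],
    [[-26,-49,135],0,-1],
    [[-26,-49,135],0,-1],
    [[-26,-49,135],0,-1],
    [[-26,-49,135],0,-1]
  ]
}}

```text
clock: 3.3
tool_pos: [0.4574, -0.3374, 0.1022]
eef_rot: [[-1.0, -0.0, 0.003], [-0.0, 1.0, -0.001], [-0.003, -0.001, -1.0]]
contact_force: [-0.0, -0.5, 0.2]
gripper_width: 0.999
finger_force: 0.0
```

```bash
python3 - <<'E'
from h import *
s=arm.camera("scene");t=arm.camera("top");print(arm.state()["tool_pos"])
A=cv2.resize(s["pixels"][110:240,70:220],None,fx=2.6,fy=3.9*2.6/3.9,interpolation=2);B=cv2.resize(t["pixels"][170:300,350:500],None,fx=2.6,fy=2.6,interpolation=2)
im=np.clip(np.hstack([A,B])*1.8,0,255).astype(np.uint8);cv2.imwrite("pics/near.png",im[:,:,::-1])
E
```

```text
[ 0.45735883 -0.33755153  0.10223284]
```

View pics/near.png

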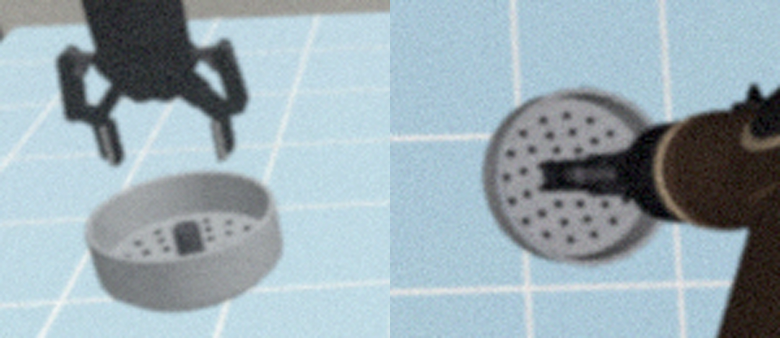

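Fingers are over the tier, straddling the post: tips at crop (112,160) and (225,150), post at (188,238). I'll descend and grip.

>>> {"api": "carry_out", "payload": {
  "increments": [
    [[0,0,30],0,-1],
    [[0,0,50],0,-1],
    [[0,0,65],0,-1],
    [[0,0,75],0,-1],
    [[0,0,80],0,-1],
    [[0,0,80],0,-1],
    [[0,0,80],0,-0.5],
    [[0,0,80],0,0],
    [[0,0,80],0,0.3],
    [[0,0,80],0,0.5]
  ]
}}

```text
clock: 4.23
tool_pos: [0.4566, -0.3376, 0.021]
eef_rot: [[-1.0, 0.001, 0.001], [0.001, 1.0, -0.001], [-0.001, -0.001, -1.0]]
contact_force: [0.8, -0.5, 0.6]
gripper_width: 0.457
finger_force: 0.0
```

>>> {"api": "carry_out", "payload": {
  "increments": [
    [[0,0,0],0,1],
    [[0,0,0],0,1],
    [[0,0,0],0,1],
    [[0,0,0],0,1],
    [[0,0,0],0,1],
    [[0,0,0],0,1]
  ]
}}

```text
clock: 4.73
tool_pos: [0.4567, -0.3382, 0.0212]
eef_rot: [[-1.0, 0.001, 0.001], [0.001, 1.0, -0.001], [-0.001, -0.001, -1.0]]
contact_force: [-0.5, -0.9, 6.0]
gripper_width: 0.26
finger_force: 58.5
```

>>> {"api": "carry_out", "payload": {
  "increments": [
    [[0,0,-3],0,1],
    [[0,0,-10],0,1],
    [[0,0,-25],0,1],
    [[0,0,-45],0,1],
    [[0,0,-65],0,1],
    [[0,0,-85],0,1],
    [[0,0,-105],0,1],
    [[0,0,-125],0,1],
    [[0,0,-138],0,1],
    [[0,0,-145],0,1]
  ]
}}

```text
clock: 5.57
tool_pos: [0.4564, -0.3375, 0.1672]
eef_rot: [[-1.0, 0.001, 0.002], [0.001, 1.0, -0.001], [-0.002, -0.001, -1.0]]
contact_force: [0.9, -0.0, -5.0]
gripper_width: 0.263
finger_force: 59.0
```

>>> {"api": "carry_out", "payload": {
  "increments": [
    [[-1,8,0],0,1],
    [[-2,22,0],0,1],
    [[-3,42,0],0,1],
    [[-4,66,0],0,1],
    [[-5,91,0],0,1],
    [[-6,117,0],0,1],
    [[-7,143,0],0,1],
    [[-9,169,0],0,1],
    [[-10,195,0],0,1],
    [[-12,221,0],0,1]
  ]
}}

```text
clock: 6.4
tool_pos: [0.467, -0.1142, 0.1642]
eef_rot: [[-1.0, 0.0, -0.002], [0.0, 1.0, 0.001], [0.002, 0.001, -1.0]]
contact_force: [0.5, -0.8, -5.5]
gripper_width: 0.26
finger_force: 59.2
```

>>> {"api": "carry_out", "payload": {
  "increments": [
    [[-2,26,0],0,1],
    [[-4,52,0],0,1],
    [[-5,78,0],0,1],
    [[-7,104,0],0,1],
    [[-8,130,0],0,1],
    [[-10,156,0],0,1],
    [[-11,182,0],0,1],
    [[-13,208,0],0,1],
    [[-14,234,0],0,1],
    [[-15,260,0],0,1]
  ]
}}

```text
clock: 7.23
tool_pos: [0.482, 0.1452, 0.1641]
eef_rot: [[-1.0, 0.0, -0.002], [0.0, 1.0, -0.001], [0.002, -0.001, -1.0]]
contact_force: [1.2, -0.4, -3.9]
gripper_width: 0.265
finger_force: 59.2
```

>>> {"api": "carry_out", "payload": {
  "increments": [
    [[-2,26,0],0,1],
    [[-4,52,0],0,1],
    [[-5,78,0],0,1],
    [[-7,104,0],0,1],
    [[-8,130,0],0,1],
    [[-9,153,0],0,1],
    [[-10,173,0],0,1],
    [[-10,186,0],0,1],
    [[-10,194,0],0,1],
    [[-10,195,0],0,1]
  ]
}}

```text
clock: 8.07
tool_pos: [0.4925, 0.3399, 0.1643]
eef_rot: [[-1.0, -0.001, -0.001], [-0.001, 1.0, -0.001], [0.001, -0.001, -1.0]]
contact_force: [0.3, 0.7, -4.0]
gripper_width: 0.26
finger_force: 59.2
```

>>> {"api": "carry_out", "payload": {
  "increments": [
    [[-1,-1,10],0,1],
    [[-1,-1,22],0,1],
    [[-1,-1,32],0,1],
    [[-1,-1,40],0,1],
    [[-1,-1,44],0,1],
    [[-1,-1,44],0,1],
    [[-1,-1,44],0,1]
  ]
}}

```text
clock: 8.65
tool_pos: [0.4947, 0.3373, 0.1211]
eef_rot: [[-1.0, 0.001, -0.0], [0.001, 1.0, -0.0], [0.0, -0.0, -1.0]]
contact_force: [0.9, 0.3, -3.6]
gripper_width: 0.258
finger_force: 59.2
```

```bash
python3 - <<'E'
from h import *
s=arm.camera("scene");t=arm.camera("top");T=arm.state()["tool_pos"];print(T)
a=np.linspace(0,2*np.pi,60);zt=T[2]-.0212
L=[]
for c,b in((s,(360,110,500,240)),(t,(80,160,220,290))):
    im=cv2.resize(np.clip(c["pixels"]*1.8,0,255).astype(np.uint8),None,fx=2.8,fy=2.8,interpolation=2)
    for x,y,z,r,col in[(.494,.338,.08,.081,(255,255,0)),(T[0],T[1],zt+.012,.083,(255,0,0)),(T[0],T[1],zt+.062,.083,(255,0,0))]:
        for u,v in (proj(c,np.c_[x+r*np.cos(a),y+r*np.sin(a),0*a+z])*2.8+1).round().astype(int): cv2.circle(im,(u,v),1,col,-1)
    b=(np.array(b)*2.8).astype(int);L.append(im[b[1]:b[3],b[0]:b[2]])
cv2.imwrite("pics/place.png",np.hstack(L)[:,:,::-1])
E
```

```text
[0.49500401 0.33772111 0.12174581]
```

View pics/place.png

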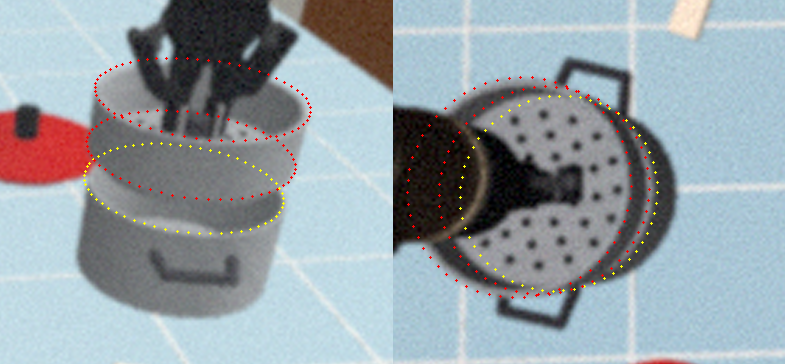

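The picture shows the tier level over the pot. Its rim edges are at crop (92..308, ~100) and the pot's at (84..283, ~190), so they agree with the drawn circles to within about 2 mm. I'll lower it gently.

>>> {"api": "carry_out", "payload": {
  "increments": [
    [[0,1,5],0,1],
    [[0,1,11],0,1],
    [[0,1,16],0,1],
    [[0,1,20],0,1],
    [[0,1,23],0,1],
    [[0,1,25],0,1],
    [[0,1,27],0,1],
    [[0,1,28],0,1],
    [[0,1,29],0,1],
    [[0,1,29],0,1]
  ]
}}

```text
clock: 9.58
tool_pos: [0.4946, 0.3386, 0.0922]
eef_rot: [[-1.0, 0.001, -0.0], [0.001, 1.0, 0.0], [0.0, 0.0, -1.0]]
contact_force: [-0.5, -0.5, -4.3]
gripper_width: 0.257
finger_force: 59.2
```

>>> {"api": "carry_out", "payload": {
  "increments": [
    [[0,0,0.5],0,1],
    [[0,0,1],0,1],
    [[0,0,1.5],0,1],
    [[0,0,2],0,1],
    [[0,0,2],0,1]
  ]
}}

```text
clock: 10.0
tool_pos: [0.4946, 0.3387, 0.0902]
eef_rot: [[-1.0, 0.001, -0.0], [0.001, 1.0, 0.0], [0.0, 0.0, -1.0]]
contact_force: [-0.9, 0.9, -4.5]
gripper_width: 0.259
finger_force: 59.2
```

>>> {"api": "carry_out", "payload": {
  "increments": [
    [[0,0,0.4],0,1],
    [[0,0,0.8],0,1],
    [[0,0,0.8],0,1],
    [[0,0,0.8],0,1]
  ]
}}

```text
clock: 10.33
tool_pos: [0.4946, 0.3386, 0.0895]
eef_rot: [[-1.0, 0.001, -0.0], [0.001, 1.0, -0.0], [0.0, -0.0, -1.0]]
contact_force: [-0.4, -0.9, -3.7]
gripper_width: 0.262
finger_force: 59.2
```

>>> {"api": "carry_out", "payload": {
  "increments": [
    [[0,0,0.4],0,1],
    [[0,0,0.8],0,1],
    [[0,0,0.8],0,1],
    [[0,0,0.8],0,1]
  ]
}}

```text
clock: 10.67
tool_pos: [0.4947, 0.3387, 0.0892]
eef_rot: [[-1.0, 0.001, 0.0], [0.001, 1.0, 0.0], [-0.0, 0.0, -1.0]]
contact_force: [-2.5, -1.3, 4.4]
gripper_width: 0.257
finger_force: 60.0
```

>>> {"api": "carry_out", "payload": {
  "increments": [
    [[0,0,0],0,0.3],
    [[0,0,0],0,0.1],
    [[0,0,0],0,-0.2],
    [[0,0,0],0,-0.5],
    [[0,0,0],0,-0.8],
    [[0,0,0],0,-0.8],
    [[0,0,0],0,-0.8],
    [[0,0,-5],0,-0.8],
    [[0,0,-15],0,-0.8],
    [[0,0,-30],0,-0.8]
  ]
}}

```text
clock: 11.5
tool_pos: [0.4941, 0.3382, 0.1187]
eef_rot: [[-1.0, 0.001, -0.001], [0.001, 1.0, -0.001], [0.001, -0.001, -1.0]]
contact_force: [-0.5, 0.4, 0.1]
gripper_width: 0.902
finger_force: 0.0
```

>>> {"api": "carry_out", "payload": {
  "increments": [
    [[0,0,-30],0,-0.8],
    [[0,0,-65],0,-0.8],
    [[0,0,-100],0,-0.8],
    [[-10,-30,-120],0,-0.8],
    [[-20,-65,-120],0,-0.8],
    [[-30,-100,-120],0,-0.8],
    [[-40,-135,-120],0,-0.8],
    [[-50,-170,-120],0,-0.8],
    [[-60,-205,-120],0,-0.8],
    [[-70,-240,-110],0,-0.8]
  ]
}}

```text
clock: 12.33
tool_pos: [0.5658, 0.0969, 0.2315]
eef_rot: [[-1.0, 0.001, 0.004], [0.001, 1.0, 0.002], [-0.004, 0.002, -1.0]]
contact_force: [1.3, 0.1, -1.2]
gripper_width: 0.9
finger_force: 0.0
```

```bash
python3 - <<'E'
from h import *
s=arm.camera("scene");t=arm.camera("top");print(arm.state()["tool_pos"])
a=np.linspace(0,2*np.pi,60);L=[]
for c,b in((s,(360,110,500,240)),(t,(80,160,220,290))):
    im=cv2.resize(np.clip(c["pixels"]*1.8,0,255).astype(np.uint8),None,fx=2.8,fy=2.8,interpolation=2)
    for x,y,z,r in[(.4946,.338,.13,.083)]:
        for u,v in (proj(c,np.c_[x+r*np.cos(a),y+r*np.sin(a),0*a+z])*2.8+1).round().astype(int): cv2.circle(im,(u,v),1,(255,0,0),-1)
    b=(np.array(b)*2.8).astype(int);L.append(im[b[1]:b[3],b[0]:b[2]])
cv2.imwrite("pics/tier_on.png",np.hstack(L)[:,:,::-1])
E
```

```text
[0.56537768 0.09066564 0.22934144]
```

View pics/tier_on.png

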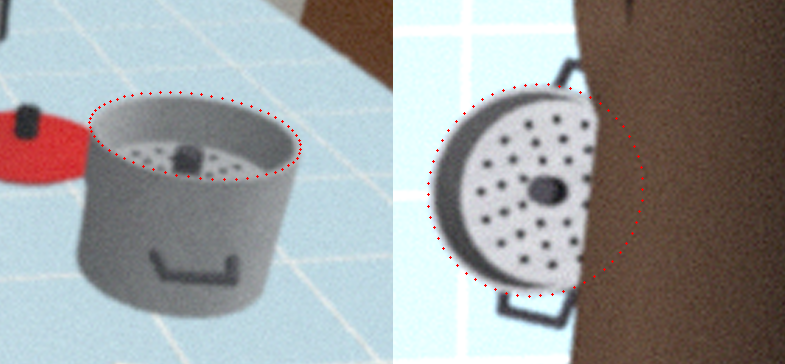

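The tier is home: in the scene crop its rim is level and matches the drawn seated rim, (90..300, ~135), and there is no gap at the pot rim. Now the lid.

>>> {"api": "carry_out", "payload": {
  "increments": [
    [[-7,-30,10],0,-0.8],
    [[-15,-60,30],0,-0.8],
    [[-22,-80,60],0,-0.8],
    [[-22,-88,95],0,-0.8],
    [[-22,-88,120],0,-0.8],
    [[-22,-88,135],0,-0.8],
    [[-22,-88,135],0,-0.8],
    [[-22,-88,135],0,-0.8]
  ]
}}

```text
clock: 13.1
tool_pos: [0.5863, 0.0108, 0.094]
eef_rot: [[-1.0, 0.001, -0.001], [0.001, 1.0, -0.0], [0.001, -0.0, -1.0]]
contact_force: [0.2, -0.4, 0.9]
gripper_width: 0.902
finger_force: 0.0
```

```bash
python3 - <<'E'
from h import *
s=arm.camera("scene");print(arm.state()["tool_pos"])
im=s["pixels"][150:260,220:360].copy();T=arm.state()["tool_pos"]
im=np.clip(im*1.8,0,255).astype(np.uint8);im=cv2.resize(im,None,fx=4,fy=4,interpolation=2)
for z in (.1,.08,.058,.04):
    u,v=(proj(s,[T[0],T[1],z])[0]-[220,150])*4;cv2.circle(im,(int(u),int(v)),2,(255,255,0),-1)
cv2.imwrite("pics/lidnear.png",im[:,:,::-1])
E
```

```text
[0.58709402 0.01084714 0.09491878]
```

View pics/lidnear.png

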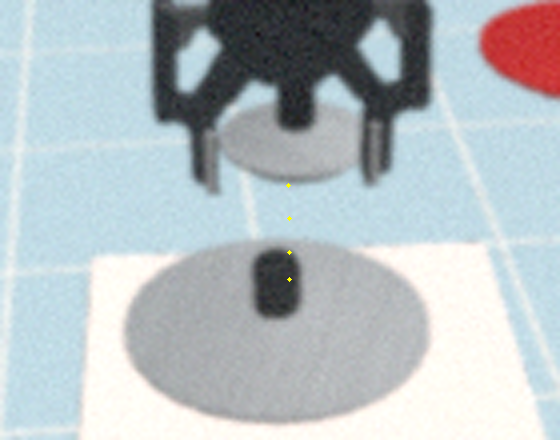

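The knob is at crop (277,283) and the tool axis at (290,270), so it needs about 7.5 mm towards -y, which matches the measured lid position.

>>> {"api": "carry_out", "payload": {
  "increments": [
    [[0,-8,5],0,-0.8],
    [[0,-8,20],0,-0.8],
    [[0,-8,38],0,-0.8],
    [[0,-8,52],0,-0.8],
    [[0,-8,60],0,-0.8],
    [[0,-8,63.5],0,-0.8],
    [[0,-8,63.5],0,-0.5],
    [[0,-8,63.5],0,-0.1],
    [[0,-8,63.5],0,0.2],
    [[0,-8,63.5],0,0.3]
  ]
}}

```text
clock: 13.98
tool_pos: [0.587, 0.0026, 0.0311]
eef_rot: [[-1.0, 0.001, 0.001], [0.001, 1.0, 0.0], [-0.001, 0.0, -1.0]]
contact_force: [-0.2, 0.3, 0.4]
gripper_width: 0.357
finger_force: 0.0
```

>>> {"api": "carry_out", "payload": {
  "increments": [
    [[0,0,0],0,0.4],
    [[0,0,0],0,1],
    [[0,0,0],0,1],
    [[0,0,0],0,1],
    [[0,0,0],0,1],
    [[0,0,0],0,1],
    [[0,0,0],0,1]
  ]
}}

```text
clock: 14.57
tool_pos: [0.5869, 0.0025, 0.0312]
eef_rot: [[-1.0, 0.001, 0.001], [0.001, 1.0, 0.0], [-0.001, 0.0, -1.0]]
contact_force: [-1.5, 0.2, 5.5]
gripper_width: 0.282
finger_force: 58.5
```

>>> {"api": "carry_out", "payload": {
  "increments": [
    [[0,0,-3],0,1],
    [[0,0,-10],0,1],
    [[0,0,-25],0,1],
    [[0,0,-48],0,1],
    [[0,0,-74],0,1],
    [[0,0,-100],0,1],
    [[0,0,-126],0,1],
    [[0,0,-150],0,1],
    [[0,0,-165],0,1],
    [[0,0,-172],0,1]
  ]
}}

```text
clock: 15.4
tool_pos: [0.5872, 0.0024, 0.2051]
eef_rot: [[-1.0, 0.001, 0.003], [0.001, 1.0, 0.001], [-0.003, 0.001, -1.0]]
contact_force: [0.1, -0.1, -2.9]
gripper_width: 0.286
finger_force: 59.0
```

>>> {"api": "carry_out", "payload": {
  "increments": [
    [[2,8,0],0,1],
    [[6,22,0],0,1],
    [[12,42,0],0,1],
    [[18,66,0],0,1],
    [[25,91,0],0,1],
    [[32,116,0],0,1],
    [[39,141,0],0,1],
    [[46,166,0],0,1],
    [[53,191,0],0,1],
    [[60,216,0],0,1]
  ]
}}

```text
clock: 16.23
tool_pos: [0.5247, 0.2201, 0.2006]
eef_rot: [[-1.0, 0.0, -0.003], [0.0, 1.0, -0.001], [0.003, -0.001, -1.0]]
contact_force: [-0.1, -0.2, -2.5]
gripper_width: 0.28
finger_force: 59.1
```

>>> {"api": "carry_out", "payload": {
  "increments": [
    [[7,25,0],0,1],
    [[13,48,0],0,1],
    [[19,70,0],0,1],
    [[24,90,0],0,1],
    [[28,104,0],0,1],
    [[31,114,0],0,1],
    [[32,118,0],0,1],
    [[32,119,0],0,1],
    [[32,119,0],0,1],
    [[32,119,0],0,1]
  ]
}}

```text
clock: 17.07
tool_pos: [0.4952, 0.3362, 0.2022]
eef_rot: [[-1.0, 0.002, 0.0], [0.002, 1.0, -0.001], [-0.0, -0.001, -1.0]]
contact_force: [-0.5, 0.4, -3.1]
gripper_width: 0.283
finger_force: 59.1
```

>>> {"api": "carry_out", "payload": {
  "increments": [
    [[0,1,6],0,1],
    [[0,1,16],0,1],
    [[0,1,25],0,1],
    [[0,1,31],0,1],
    [[0,1,35],0,1],
    [[0,1,35],0,1],
    [[0,1,35],0,1]
  ]
}}

```text
clock: 17.65
tool_pos: [0.4946, 0.3385, 0.1668]
eef_rot: [[-1.0, 0.001, -0.0], [0.001, 1.0, -0.001], [0.0, -0.001, -1.0]]
contact_force: [-0.0, 0.7, -2.8]
gripper_width: 0.283
finger_force: 59.1
```

```bash
python3 - <<'E'
from h import *
s=arm.camera("scene");T=arm.state()["tool_pos"];print(T)
a=np.linspace(0,2*np.pi,60);c=s;b=(360,70,500,230)
im=cv2.resize(np.clip(c["pixels"]*1.8,0,255).astype(np.uint8),None,fx=3.6,fy=3.6,interpolation=2)
for x,y,z,r,col in[(.4946,.338,.13,.083,(255,255,0)),(T[0],T[1],T[2]-.0272+.01,.085,(255,0,0))]:
    for u,v in (proj(c,np.c_[x+r*np.cos(a),y+r*np.sin(a),0*a+z])*3.6+1).round().astype(int): cv2.circle(im,(u,v),1,col,-1)
b=(np.array(b)*3.6).astype(int)
cv2.imwrite("pics/lidplace.png",im[b[1]:b[3],b[0]:b[2]][:,:,::-1])
E
```

```text
[0.49479412 0.33860573 0.16725122]
```

View pics/lidplace.png

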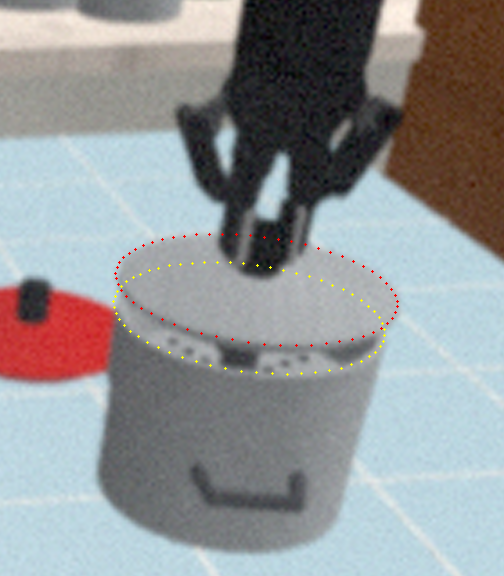

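The lid hangs level at crop (116..397, ~290) over the tier rim (113..385, ~320), both within 1–2 mm of the drawn circles. I'll lower it.

>>> {"api": "carry_out", "payload": {
  "increments": [
    [[0,-0.5,4],0,1],
    [[0,-0.5,8],0,1],
    [[0,-0.5,11],0,1],
    [[0,-0.5,13],0,1],
    [[0,-0.5,15],0,1],
    [[0,-0.5,16],0,1],
    [[0,-0.5,17],0,1],
    [[0,-0.5,17.5],0,1],
    [[0,-0.5,18],0,1],
    [[0,-0.5,18],0,1]
  ]
}}

```text
clock: 18.53
tool_pos: [0.4946, 0.3381, 0.1492]
eef_rot: [[-1.0, 0.001, 0.0], [0.001, 1.0, 0.0], [-0.0, 0.0, -1.0]]
contact_force: [-1.0, -0.6, -2.9]
gripper_width: 0.285
finger_force: 59.1
```

>>> {"api": "carry_out", "payload": {
  "increments": [
    [[0,0,0.4],0,1],
    [[0,0,0.8],0,1],
    [[0,0,1],0,1],
    [[0,0,1],0,1],
    [[0,0,1],0,1]
  ]
}}

```text
clock: 18.95
tool_pos: [0.4946, 0.3381, 0.1482]
eef_rot: [[-1.0, 0.001, 0.0], [0.001, 1.0, 0.0], [-0.0, 0.0, -1.0]]
contact_force: [0.1, -0.2, -2.1]
gripper_width: 0.287
finger_force: 59.1
```

>>> {"api": "carry_out", "payload": {
  "increments": [
    [[0,0,0.4],0,1],
    [[0,0,0.8],0,1],
    [[0,0,0.8],0,1],
    [[0,0,0.8],0,1]
  ]
}}

```text
clock: 19.28
tool_pos: [0.4946, 0.3381, 0.1474]
eef_rot: [[-1.0, 0.001, -0.0], [0.001, 1.0, -0.0], [0.0, -0.0, -1.0]]
contact_force: [-0.1, 0.0, -2.3]
gripper_width: 0.288
finger_force: 59.1
```

>>> {"api": "carry_out", "payload": {
  "increments": [
    [[0,0,0.3],0,1],
    [[0,0,0.5],0,1],
    [[0,0,0.5],0,1],
    [[0,0,0.5],0,1]
  ]
}}

```text
clock: 19.62
tool_pos: [0.4946, 0.3382, 0.1472]
eef_rot: [[-1.0, 0.001, 0.0], [0.001, 1.0, 0.0], [-0.0, 0.0, -1.0]]
contact_force: [-2.3, -0.7, 2.5]
gripper_width: 0.282
finger_force: 59.4
```

Contact came at exactly the seated height. I'll release and retreat.

>>> {"api": "carry_out", "payload": {
  "increments": [
    [[0,0,0],0,0.3],
    [[0,0,0],0,0.1],
    [[0,0,0],0,-0.2],
    [[0,0,0],0,-0.5],
    [[0,0,0],0,-0.8],
    [[0,0,0],0,-0.8],
    [[0,0,0],0,-0.8],
    [[0,0,-5],0,-0.8],
    [[0,0,-15],0,-0.8],
    [[0,0,-30],0,-0.8]
  ]
}}

```text
clock: 20.45
tool_pos: [0.4941, 0.3378, 0.1769]
eef_rot: [[-1.0, 0.001, -0.001], [0.001, 1.0, -0.001], [0.001, -0.001, -1.0]]
contact_force: [-0.4, -0.1, 0.1]
gripper_width: 0.897
finger_force: 0.0
```

>>> {"api": "carry_out", "payload": {
  "increments": [
    [[0,0,-30],0,-0.8],
    [[0,0,-60],0,-0.8],
    [[0,0,-80],0,-0.8],
    [[0,-30,-80],0,-0.8],
    [[0,-60,-80],0,-0.8],
    [[0,-90,-80],0,-0.8],
    [[0,-110,-80],0,-0.8],
    [[0,-120,-80],0,-0.8],
    [[0,-120,-80],0,-0.8],
    [[0,-120,-80],0,-0.8]
  ]
}}

```text
clock: 21.28
tool_pos: [0.4947, 0.219, 0.2576]
eef_rot: [[-1.0, 0.001, 0.001], [0.001, 1.0, 0.001], [-0.001, 0.001, -1.0]]
contact_force: [1.0, -0.3, -0.5]
gripper_width: 0.903
finger_force: 0.0
```

```bash
python3 - <<'E'
from h import *
s=arm.camera("scene");print(arm.state()["tool_pos"],arm.state()["qd"].round(1))
a=np.linspace(0,2*np.pi,60)
im=np.clip(s["pixels"]*1.6,0,255).astype(np.uint8)
im=cv2.resize(im,None,fx=1.4,fy=1.4,interpolation=2)
for u,v in (proj(s,np.c_[.4946+.085*np.cos(a),.338+.085*np.sin(a),0*a+.13])*1.4).round().astype(int): im[v,u]=(255,0,0)
cv2.imwrite("pics/final.png",im[:,:,::-1])
E
```

```text
[0.49450932 0.21979735 0.25729245] [-0.5  0.8 -0.5 -0.2  0.  -0.1  0.2]
```

View pics/final.png

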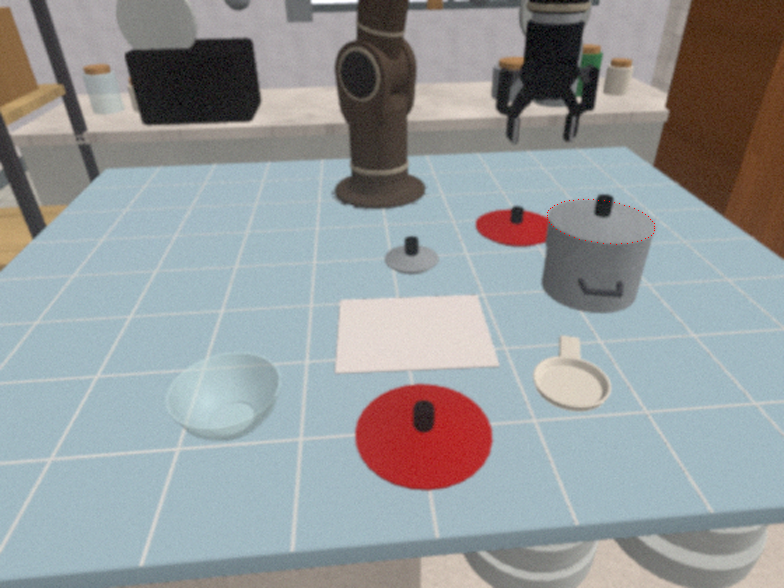

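The final picture shows the lid level on the steamer, with its brim at (546..654, ~222) on the drawn seated rim. The gripper is clear and everything else is where it was.

```bash
python3 -c "
from bench import arm
print(arm.job_done())"
```

```text
the job is handed in; nothing more can be done
None
```

The rice steamer is together: the tier is seated on the pot and the large lid level on the tier, both released gently, nothing else moved, and the job was handed in at about 21 s.

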